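# Clear the photo easel and set the rim sherd on it

## Task

The rim sherd lying on the open table is next to be photographed, but a handle sherd is still on the easel: first lay that one flat, handle up, in whichever red tray already holds a handle sherd. Then lay the rim sherd on the easel, flat against the sloping board with its grooved face outward, in the middle, its lower edge down on the ledge and its thick rim uppermost and level. The sherds are brittle, so do not drop them, and leave everything else where it lies.

Things in the scene. Friction and masses are not known exactly. Their poses are not given: they have to be found in the camera images.
- easel: photo easel, fixed, base 165 x 170 mm, its board sloping at 30 degrees and facing the robot's left. Origin on the table under it, x to its back (up the slope). A lamp bar (24 mm in x, 110 mm in y, underside 226 mm up) hangs at x = -25 mm above the sherd's place: the gripper cannot come straight down there, but can come square to the board. Mast at x = +75 mm, 280 mm high
- rest: the easel's sloping board, 140 mm up the slope from the ledge and 170 mm wide. Origin: on the board's face at the middle of the ledge's inner face, 45 mm above the table; x points up the slope, y along the ledge, z square out of the board. The ledge is 10 mm thick and stands 14 mm out of the board along its whole lower edge
- handle_sherd: clay wall fragment, 64 mm (x) by 56 mm (y) by 11 mm thick, with a strap handle bridging along x on its outer face: strap 52 mm long (x), 20 mm wide (y), from 29 to 40 mm above the underside. Origin: centre of the underside; z out of the face with the handle. 0.1 kg. At the start it lies on the easel, x up the slope
- handle_grip (a point): middle of the handle sherd's strap, 34 mm above its underside, where to pinch it across its 20 mm width (y)
- rim_sherd: clay rim fragment lying flat on the table, 70 mm long (x) by 46 mm wide (y) by 12 mm thick, grooved face up, with a thick rounded rim (18 mm) at its +x end; the last 9 mm at the -x end are only 36 mm wide. Origin: underside, middle, 34 mm from the lower (-x) edge; z out of the grooved face. 0.08 kg. Can be pinched across its 46 mm width at the origin
- rim_top (a point): outermost point of the rim sherd's thick rim, 36 mm along +x from its origin
- rim_foot (a point): middle of the rim sherd's lower edge, 34 mm along -x from its origin, 6 mm above the underside
- tray_left: red plastic tray, fixed, 220 mm (x) by 160 mm (y), 48 mm high, walls and floor 4 mm, to the robot's left. Origin: centre of its underside. The nearer half (-x) is free, about 50 mm in front of its origin
- tray_right: a tray like tray_left, to the robot's right; its nearer half is free too
- tray_handle: bystander: another, smaller handle sherd (54 x 48 mm, 40 mm high) lying in the farther half of one of the two trays. It marks the tray for handle sherds. Origin: centre of the underside
- tray_rim: bystander: another rim sherd (66 x 44 mm, 18 mm high) lying in the farther half of the other tray. Origin: underside, middle
- foot_sherd: bystander: round foot of a pot, 52 mm across, 13 mm high, lying on the table in a row with the rim sherd. Origin: underside centre
- wall_sherd: bystander: plain clay fragment, about 46 x 38 mm, 9 mm thick, lying in the same row. Origin: underside centre
- bottle: bystander: small bottle, 36 mm across, 85 mm high, standing beside the easel to the left. Origin: underside centre
- mug: bystander: white mug, 76 mm across, 85 mm high, to the right of the easel. Origin: underside centre
- brush: bystander: brush lying behind the left tray. Origin: underside middle

How it is judged:
By the outcome, as a careful person would: the job done as asked, in the order asked, and still so for the second after the job is handed in, with the robot touching nothing.
It also fails if it takes over 72 s, if anything falls off the work surface, if the arm or the gripper's body presses on something with over 40 N, if the wrist force passes 120 N, or if a joint passes its speed limit or range.

## Robot

A 7-joint arm with a two-finger parallel gripper is mounted at the origin on the work surface. World frame = base frame: x ahead of the robot, y to its left, z up, the work surface at z = 0. Lengths are in mm, angles in rad, forces in N, time in s.
With the tool pointing down it reaches from about 400 to 850 mm from the base axis. Payload 10.4 kg.
Tool frame: the origin (TCP) lies on the centre line of the jaws, within the pads' length; the fingertips stand 11 mm ahead of it and the grasp point (between the pads) lies 8 mm behind it; z points along the fingers, y is the direction in which the jaws open and shut (so a half turn about z gives the same grasp; the last joint's range is limited). The gripper opens to 85 mm and grips with 20 to 120 N. Pads are 22 mm wide; open, the fingers measure 114 mm over their backs; the gripper's body (76 mm by 85 mm) begins 54 mm behind the grasp point. The pads swing forward as they close: fully open they stand 13 mm farther back than shut.
Start: joints at [1.155, 0.332, -0.065, 1.46, 0.022, 1.35, -0.088], TCP at [239.258, -577.413, 242.338] pointing down, gripper open.
Joint ranges: [-2.6, 2.6], [-0.5, 2.12], [-1.47, 1.34], [0.16, 2.42], [-1.27, 4.41], [0.06, 2.06], [-2.6, 2.6]. Speed limits (rad/s): [2.22, 2.22, 2.79, 2.79, 3.14, 3.14, 3.14].

## Interface

Orientations are given as a rotation vector (axis times angle).
In Python, from plant import r gives the robot as it stands. The module is installed in compiled form; this text tells all that it offers.
- The arm moves only by the tool arm_command, never from a script. Its argument "deltas" is a list of rows, each an object with "hand": the opening, from 0 (shut) to 1 (fully open); "dp": the shift along the tool's x, y, z in m, a list of three; "rot": the turn, a rotation vector about the tool's x, y, z in rad, a list of three. A call has exactly 8 rows; each row is the pose to reach, as a shift and turn from the pose measured when the call began, along the tool's axes at that moment; what a row does not reach only later rows make up. A row lasts 1/10 s, in which the tool goes at most 50 mm and 8.59 degrees, less where a joint would pass 70% of its speed; a pose out of reach is approached as far as the arm can. A call with a gripper value outside its range is refused whole. The fingers move at their own pace and stop on an object; the grip force is fixed at half the most. Time passes only in rows, so rows that repeat a pose let the fingers close, or fill a call up. It gives the time, the measured TCP pose, the force and the opening at its end, in the units of the state.
- r.get_state(): the state, without advancing time (a new reading comes with each control period).
- r.capture(name): name is "side" or "top"; returns a dict with "color" (400x640x3 uint8, red, green, blue), "fx", "fy", "cx", "cy" (pixels), "k1" (the pictures are not rectified: a ray, as slopes to the right and down, at radius r is drawn at 1 + k1 r^2 times it, then the intrinsics apply), "world_from_camera" (4x4, takes a point from camera to world coordinates). Camera axes: x right, y down, z forward; pixel columns grow to the right and rows downward; lengths in mm; the calibration is good to about 2 mm. A picture is of the moment at which its call begins. There is no depth.
- r.job_done(): hands the job in, once; it reports no verdict.
Trained networks look in a picture, given as the dict that the camera call returned (one of the last four; its "shot" number tells which), for a name from the list of things; names that differ only in an ending like _2 or _b are one class to them, and where a whole thing is asked for, a point or a joint stands for the part that bears it (a point fixed in the world has none). Each returns a list of dicts, best first, with "conf" (0 to 1); they miss things now and then, are a little off and sometimes report something else, mostly with a low value. They report only what shows in the picture. A call takes as long as a camera call.
- r.recognise(query, picture): "point" ([x, y, z] in mm, in world coordinates, good to about 4 mm: the middle of the surface that is visible of it).
The state is a dict: "clock": time; "q": joint angles; "qvel": joint speeds; "joint_efforts": joint torques, N m; "tcp_pos": TCP position; "orientation": TCP orientation; "ft_force": force on the tool from outside, world axes, zero at the start; "wrist_torque": the same for the moment, N m; "gripper_width": finger opening in mm.
Only numpy, scipy, OpenCV 4.12 (cv2) and the standard library are available. Lean on these libraries where they do the work, as an engineer would, in place of code of your own. Each camera call takes 0.05 s, during which the arm holds its last target. There are 200 camera calls.

## Working session

There is one attempt and no reset: what is moved stays moved. The work goes in short steps, Python scripts to look and compute and a tool call to move; the robot and the scene stay as the last step left them, time stands still between calls to the robot, and variables do not carry over. Pictures are saved under pics/ and viewed, about 8 in all and at most 12, crops included, and the job is handed in when it is done.

Besides the shell and the picture viewer there is one more tool, called after "Request:" by a JSON object that holds its "fn" and its "kwargs". arm_command: Moves the arm, as the interface text tells. Its arguments: {"type":"object","properties":{"deltas":{"type":"array"}},"required":["deltas"]}

```bash
mkdir -p pics
cat > look.py <<'E'
from plant import r
import cv2,numpy as np
def snap(cam,name):
    p=r.capture(cam); cv2.imwrite(f'pics/{name}.png',cv2.cvtColor(p['color'],cv2.COLOR_RGB2BGR)); return p
def rec(p,names):
    for n in names:
        for d in r.recognise(n,p)[:2]: print(p['shot'] if 'shot' in p else '',n,np.round(d['point'],1),round(d['conf'],2))
E
python3 - <<'E'
from look import *
N=['handle_sherd','handle_grip','rim_sherd','rim_top','rim_foot','easel','rest','tray_left','tray_right','tray_handle','tray_rim','foot_sherd','wall_sherd','bottle','mug']
for c in ['top','side']:
    p=snap(c,c+'0'); print(c,p['fx'],p['cx'],p['cy'],p['k1'],np.round(p['world_from_camera'],3).tolist()); rec(p,N)
print(r.get_state())
E
```

```text
top 403.9597481887759 326.13656909456404 198.96798121573002 -0.09362320445361683 [[0.011, -0.993, 0.114, 479.611], [-1.0, -0.011, 0.007, 10.875], [-0.005, -0.114, -0.993, 934.211], [0.0, 0.0, 0.0, 1.0]]
1 handle_sherd [626.3   6.   80.9] 0.94
1 handle_sherd [474.6 371.    3. ] 0.2
1 handle_grip [623.4   3.1  78. ] 0.58
1 rim_sherd [462.7 136.8   7.5] 0.59
1 rim_top [692.2 317.9  19.2] 0.63
1 rim_top [459.5 129.5  11.4] 0.56
1 rim_foot [459.  133.2   8.3] 0.71
1 easel [647.2 -38.9  98.3] 0.75
1 rest [649.4 -39.6  82.8] 0.88
1 tray_left [474.7 371.6   5.2] 0.79
1 tray_left [539.7 332.3  16.6] 0.64
1 tray_right [ 506.7 -332.7    4.9] 0.56
1 tray_right [ 745.4 -240.7   44.3] 0.48
1 tray_handle [538.6 332.3  15.5] 0.69
1 tray_rim [ 567.  -309.    17.1] 0.92
1 foot_sherd [ 444.3 -125.    12.2] 0.92
1 wall_sherd [438.2   7.2   2.2] 0.62
1 bottle [740.8 210.8  59.8] 0.86
1 mug [ 744.  -239.2   44.5] 0.89
1 mug [694.6 318.4  18.8] 0.51
side 386.9923925843996 313.8596572604037 197.0205493401987 -0.015577095371075662 [[-0.96, -0.198, 0.2, 416.356], [-0.281, 0.714, -0.641, 535.658], [-0.016, -0.
[... 867 characters left out ...]
'q': array([ 1.15542048,  0.33223614, -0.06470518,  1.46011036,  0.02158553,
        1.34990147, -0.0884997 ]), 'qvel': array([-3.86577448e-04, -3.36802773e-04,  2.36107124e-03, -6.21446140e-05,
        8.27083382e-04, -1.55998000e-04, -9.92809369e-05]), 'joint_efforts': array([ 1.33376932e-05, -6.25208116e+01,  4.90325794e-02, -3.91820312e+01,
        1.64885219e-02,  1.89561280e-03,  1.45448632e-05]), 'tcp_pos': array([ 239.25023867, -577.40939684,  242.30999744]), 'orientation': array([3.08117320e+00, 6.13015203e-01, 6.25514423e-05]), 'ft_force': array([0.15989243, 0.09031841, 0.13494534]), 'wrist_torque': array([-0.0027219 , -0.01022793, -0.03462838]), 'gripper_width': 84.95522448473628}
```

View pictures.

View pics/top0.png

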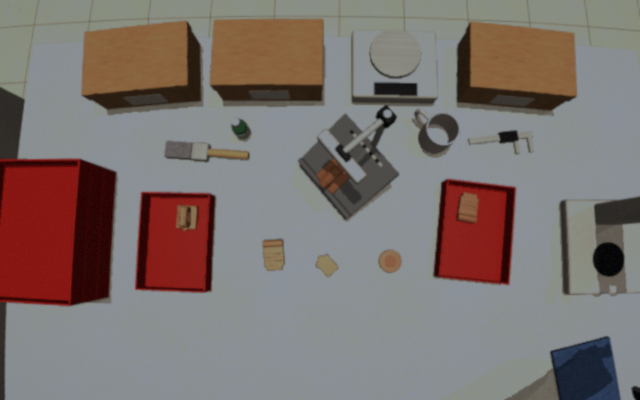

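View pics/side0.png

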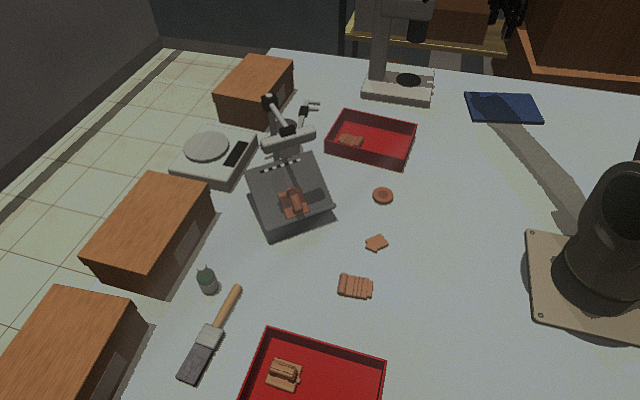

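Run:
```python
import cv2,numpy as np
t=cv2.imread('pics/top0.png');s=cv2.imread('pics/side0.png')
def c(im,u,v,w,h,W,H):
    o=cv2.resize(im[v:v+h,u:u+w],(W,H),interpolation=cv2.INTER_CUBIC); return cv2.convertScaleAbs(o,alpha=1.5)
a=np.hstack([c(t,290,105,120,120,360,360),c(s,235,140,110,110,440,360)[:, :440]])
b=np.hstack([c(t,250,230,60,48,266,213),c(s,325,262,60,48,266,213),c(t,130,185,90,72,266,213)])
b=cv2.copyMakeBorder(b,0,0,0,800-b.shape[1],cv2.BORDER_CONSTANT)
cv2.imwrite('pics/c1.png',np.vstack([a,b]))
```

```text
(no output)
```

View pics/c1.png

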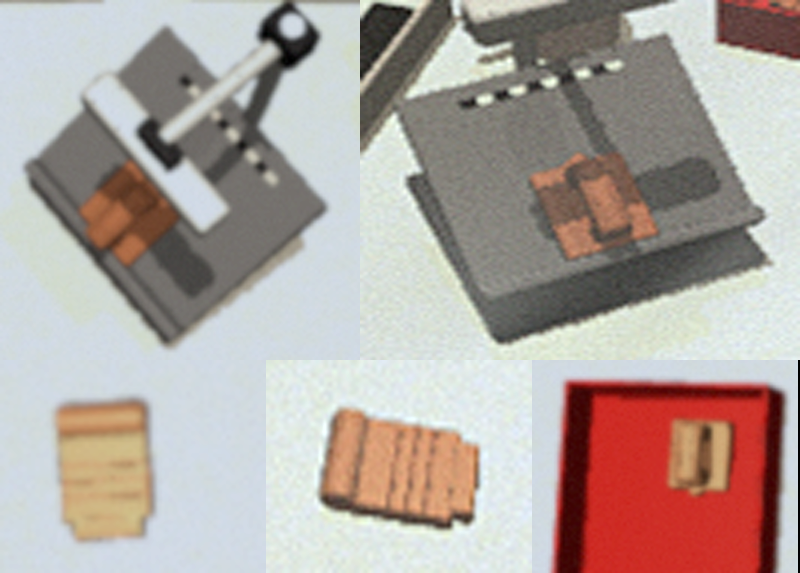

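```bash
cat > geo.py <<'E'
from look import *
from scipy.optimize import least_squares,minimize
from scipy.spatial.transform import Rotation as R
def proj(p,P):
    P=np.atleast_2d(P); T=np.linalg.inv(p['world_from_camera']); c=P@T[:3,:3].T+T[:3,3]
    s=c[:,:2]/c[:,2:]; s=s*(1+p['k1']*(s**2).sum(1,keepdims=True))
    return s*[p['fx'],p['fy']]+[p['cx'],p['cy']]
def yawT(x,y,z,a):
    T=np.eye(4);T[:3,:3]=R.from_euler('z',a).as_matrix();T[:3,3]=[x,y,z];return T
def tf(T,P): return np.atleast_2d(P)@T[:3,:3].T+T[:3,3]
def restT(v):  # rest origin x,y,yaw
    T=yawT(v[0],v[1],45,v[2]); T[:3,:3]=T[:3,:3]@R.from_euler('y',-np.pi/6).as_matrix(); return T
def box(x0,x1,y0,y1,z0,z1): return np.array([[x,y,z] for x in(x0,x1) for y in(y0,y1) for z in(z0,z1)],float)
RIM=[box(-25,30,-23,23,0,12),box(-34,-25,-18,18,0,12),box(20,34,-23,23,0,17),box(34,36,-23,23,3,14)]
HAN=[box(-32,32,-28,28,0,11),box(-26,26,-10,10,11,40)]
S=4
def mask(p,win):
    u,v,w,h=win; im=cv2.cvtColor(p['color'],cv2.COLOR_RGB2HSV)[v:v+h,u:u+w]
    im=cv2.resize(im,(w*S,h*S),interpolation=cv2.INTER_LINEAR)
    return cv2.morphologyEx(((im[...,0]<22)&(im[...,1]>75)&(im[...,2]>40)).astype(np.uint8),cv2.MORPH_OPEN,np.ones((7,7)))
def fit(views,parts,mk,x0,steps):
    ms=[mask(p,w) for p,w in views]
    def cost(x):
        T=mk(x); c=0
        for (p,w),m in zip(views,ms):
            o=np.zeros_like(m)
            for b in parts:
                q=((proj(p,tf(T,b))+.5-w[:2])*S-.5)
                cv2.fillConvexPoly(o,cv2.convexHull(np.round(q*16).astype(np.int32)),1,shift=4)
            c+=(o!=m).sum()/max(m.sum(),1)
        return c
    best=None
    x0=np.array(x0,float);n=len(x0)
    sim=np.vstack([x0,x0+np.diag(steps)])
    s=minimize(cost,x0,method='Nelder-Mead',options=dict(initial_simplex=sim,xatol=.01,fatol=1e-4))
    sim=np.vstack([s.x,s.x-np.diag(steps)/2])
    s=minimize(cost,s.x,method='Nelder-Mead',options=dict(initial_simplex=sim,xatol=.01,fatol=1e-4))
    return s.x,s.fun/len(views)
E
cat > f1.py <<'E'
from geo import *
t=r.capture('top');s=r.capture('side')
kt=np.array([[345,114.3],[399,174],[299.3,162.3],[346.7,220]]);ks=np.array([[245,172.1],[312,151.6],[267.5,231.1],[335.5,205.7]])
M=np.array([[140,85,0],[140,-85,0],[-10,85,14],[-10,-85,14]])
f=lambda v:np.r_[(proj(t,tf(restT(v),M))-kt).ravel(),(proj(s,tf(restT(v),M))-ks).ravel()]
o=least_squares(f,[610,20,-.8]);print('rest',o.x,np.round(o.fun.reshape(-1,2),1).tolist())
rv=o.x
def hm(x):
    return restT(rv)@yawT(x[0],x[1],0,x[2])
for nm,vw in [('both',[(t,(305,145,60,60)),(s,(265,175,60,60))]),('top',[(t,(305,145,60,60))]),('side',[(s,(265,175,60,60))])]:
    print('handle on rest',nm,fit(vw,HAN,hm,[38,0,0.],[8,8,.15]))
for nm,vw in [('both',[(t,(250,230,60,48)),(s,(325,262,60,48))]),('top',[(t,(250,230,60,48))]),('side',[(s,(325,262,60,48))])]:
    print('rim',nm,fit(vw,RIM,lambda x:yawT(x[0],x[1],0,x[2]),[460,137,0.],[8,8,.15]))
kt=np.array([[140,194],[214,193],[211,291],[137,290]])
M=np.array([[110,80,48],[110,-80,48],[-110,-80,48],[-110,80,48]])
o=least_squares(lambda v:(proj(t,tf(yawT(v[0],v[1],0,v[2]),M))-kt).ravel(),[490,340,0]);print('tray',o.x,np.round(o.fun,1))
E
python3 f1.py
```

```text
rest [610.46497544  14.88741965  -0.8542003 ] [[-0.2, -0.4], [-0.4, 0.6], [-2.3, -0.8], [0.2, -0.4], [-1.3, -1.6], [0.4, -2.7], [0.1, 0.3], [2.5, -0.0]]
handle on rest both (array([3.25931165e+01, 7.57754208e+00, 1.95886579e-03]), np.float64(0.26305928493250635))
handle on rest top (array([2.82840890e+01, 7.84736568e+00, 6.34054684e-03]), np.float64(0.16353520612914996))
handle on rest side (array([ 3.50102428e+01,  7.00110826e+00, -9.56329407e-03]), np.float64(0.33066666666666666))
rim both (array([4.57532966e+02, 1.34788248e+02, 9.53216867e-02]), np.float64(0.22545646847777046))
rim top (array([4.58094902e+02, 1.36707015e+02, 6.33000388e-02]), np.float64(0.25579683474420317))
rim side (array([4.58057929e+02, 1.33176980e+02, 1.10435446e-01]), np.float64(0.1897762381799457))
tray [4.82868595e+02 3.51144130e+02 1.71144923e-02] [ 2.4 -1.4 -2.5 -0.9 -1.6  1.1  1.8  1.2]
```

```bash
cat > ov.py <<'E'
from geo import *
def overlay(items,name):
    # items: (p,win,T,parts,extra)
    out=[]
    for p,w,T,parts in items:
        k=390//w[2]
        im=cv2.convertScaleAbs(cv2.cvtColor(p['color'],cv2.COLOR_RGB2BGR)[w[1]:w[1]+w[3],w[0]:w[0]+w[2]],alpha=1.4)
        im=cv2.resize(im,(w[2]*k,w[3]*k),interpolation=cv2.INTER_CUBIC)
        m=cv2.resize(mask(p,w),(w[2]*k,w[3]*k),interpolation=cv2.INTER_NEAREST)
        cv2.drawContours(im,cv2.findContours(m,cv2.RETR_EXTERNAL,cv2.CHAIN_APPROX_NONE)[0],-1,(0,255,0),1)
        for b in parts:
            q=(proj(p,tf(T,b))+.5-w[:2])*k-.5
            cv2.polylines(im,[cv2.convexHull(np.round(q).astype(np.int32))],True,(255,0,0),1)
        out.append(cv2.resize(im,(390,290)))
    cv2.imwrite(name,np.vstack([np.hstack(out[:2]),np.hstack(out[2:4])]))
E
python3 - <<'E'
from ov import *
t=r.capture('top');s=r.capture('side')
rv=[610.5,14.9,-.854]
BT=[box(0,140,-85,85,-1,0),box(-10,0,-85,85,0,14)]
Th=restT(rv)
H=[tf(yawT(32.6,7.6,0,0),b) for b in HAN]
Tr=yawT(457.5,134.8,0,.09)
overlay([(t,(290,110,120,110),Th,BT+H),(s,(235,140,110,110),Th,BT+H),(t,(250,230,60,48),Tr,RIM),(s,(325,262,60,48),Tr,RIM)],'pics/o1.png')
E
```

```text
(no output)
```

View pics/o1.png

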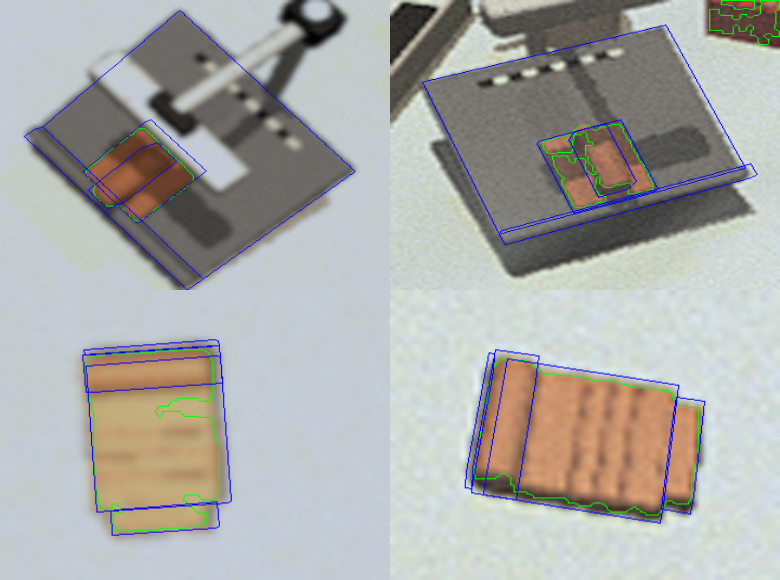

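```bash
python3 - <<'E'
s=open('geo.py').read()
a=s.index("    im=cv2.resize(im,(w*S,h*S)")
i=s.index("def mask");j=s.index("def fit")
s=s[:i]+'''def mask(p,win):
    u,v,w,h=win; im=cv2.resize(p['color'][v:v+h,u:u+w],(w*S,h*S),interpolation=cv2.INTER_LINEAR).astype(float)
    im=cv2.GaussianBlur(im,(5,5),0)
    return cv2.morphologyEx((im[...,0]>1.15*im[...,2]).astype(np.uint8),cv2.MORPH_OPEN,np.ones((7,7)))
'''+s[j:]
s+='''
def toolR(R0,flip=True): # tool z into -z of frame, tool x = -frame x
    return R0@np.array([[-1,0,0],[0,1,0],[0,0,-1.]])
def to(pos,Rm):
    st=r.get_state(); C=R.from_rotvec(st['orientation']).as_matrix()
    print('t',round(st['clock'],2),'tcp',np.round(st['tcp_pos'],1),'-> dp',np.round(C.T@(np.array(pos)-st['tcp_pos'])/1000,4).tolist(),'rot',np.round(R.from_matrix(C.T@Rm).as_rotvec(),3).tolist())
REST=[610.5,14.9,-.854]
def handT(): return restT(REST)@yawT(32.6,7.6,0,0)
'''
open('geo.py','w').write(s)
E
python3 f1.py
python3 - <<'E'
from geo import *
T=handT();Rm=toolR(T[:3,:3])
to([420,-60,320],Rm); to(tf(T,[0,0,180])[0],Rm)
print(tf(T,[0,0,180]))
E
```

```text
rest [610.46497544  14.88741965  -0.8542003 ] [[-0.2, -0.4], [-0.4, 0.6], [-2.3, -0.8], [0.2, -0.4], [-1.3, -1.6], [0.4, -2.7], [0.1, 0.3], [2.5, -0.0]]
handle on rest both (array([3.24991447e+01, 7.49755468e+00, 9.52724529e-04]), np.float64(0.12214457422735414))
handle on rest top (array([2.67700124e+01, 8.30927397e+00, 2.17724926e-02]), np.float64(0.11897651142142222))
handle on rest side (array([ 3.40177097e+01,  7.08516908e+00, -8.81295939e-04]), np.float64(0.04099125859288806))
rim both (array([4.56628876e+02, 1.36210823e+02, 9.21056758e-02]), np.float64(0.06617390467222874))
rim top (array([4.56677749e+02, 1.36491752e+02, 1.01227466e-01]), np.float64(0.05074320861096873))
rim side (array([4.57187345e+02, 1.34758868e+02, 1.09862161e-01]), np.float64(0.07565151387366113))
tray [4.82868595e+02 3.51144130e+02 1.71144923e-02] [ 2.4 -1.4 -2.5 -0.9 -1.6  1.1  1.8  1.2]
t 1.9 tcp [ 239.3 -577.4  242.3] -> dp [0.365, -0.4088, -0.0777] rot [-0.494, -0.356, -1.845]
t 1.9 tcp [ 239.3 -577.4  242.3] -> dp [0.5572, -0.466, 0.0251] rot [-0.494, -0.356, -1.845]
[[575.65013716  66.46044987 217.18457268]]
```

Request:
{"fn": "arm_command", "kwargs": {"deltas": [{"hand": 1,"dp": [0.05,-0.05,-0.02],"rot": [-0.05,-0.04,-0.15]},{"hand": 1,"dp": [0.09,-0.09,-0.04],"rot": [-0.1,-0.08,-0.3]},{"hand": 1,"dp": [0.13,-0.13,-0.06],"rot": [-0.14,-0.1,-0.45]},{"hand": 1,"dp": [0.16,-0.17,-0.078],"rot": [-0.18,-0.13,-0.6]},{"hand": 1,"dp": [0.19,-0.21,-0.078],"rot": [-0.22,-0.16,-0.75]},{"hand": 1,"dp": [0.22,-0.25,-0.078],"rot": [-0.26,-0.18,-0.9]},{"hand": 1,"dp": [0.25,-0.29,-0.078],"rot": [-0.3,-0.2,-1.05]},{"hand": 1,"dp": [0.28,-0.32,-0.078],"rot": [-0.34,-0.23,-1.2]}]}}

```text
clock: 2.7
tcp_pos: [363.8, -207.5, 320.2]
orientation: [1.999, 1.949, -0.203]
ft_force: [1.9, 0.4, 0.2]
gripper_width: 85.2
```

Run:
```python
from geo import *
T=handT();Rm=toolR(T[:3,:3])
to([420,-20,320],Rm); to(tf(T,[0,0,180])[0],Rm)
print(r.get_state()['q'].round(2))
```

```text
t 2.7 tcp [ 363.8 -207.5  320.2] -> dp [0.1792, 0.0555, -0.0556] rot [-0.177, -0.12, -0.707]
t 2.7 tcp [ 363.8 -207.5  320.2] -> dp [0.3025, 0.195, 0.0318] rot [-0.177, -0.12, -0.707]
[ 0.78 -0.37 -0.47  2.01  0.13  1.22  0.27]
```

Request:
{"fn": "arm_command", "kwargs": {"deltas": [{"hand": 1,"dp": [0.045,0.014,-0.014],"rot": [-0.03,-0.02,-0.14]},{"hand": 1,"dp": [0.09,0.028,-0.028],"rot": [-0.07,-0.05,-0.28]},{"hand": 1,"dp": [0.135,0.042,-0.042],"rot": [-0.1,-0.07,-0.42]},{"hand": 1,"dp": [0.179,0.055,-0.056],"rot": [-0.14,-0.1,-0.56]},{"hand": 1,"dp": [0.21,0.09,-0.034],"rot": [-0.177,-0.12,-0.707]},{"hand": 1,"dp": [0.24,0.125,-0.012],"rot": [-0.177,-0.12,-0.707]},{"hand": 1,"dp": [0.27,0.16,0.01],"rot": [-0.177,-0.12,-0.707]},{"hand": 1,"dp": [0.3025,0.195,0.032],"rot": [-0.177,-0.12,-0.707]}]}}

```text
clock: 3.5
tcp_pos: [551.1, 51.0, 234.2]
orientation: [1.097, 2.412, -0.297]
ft_force: [-0.8, -1.2, 0.7]
gripper_width: 85.4
```

Run:
```python
from geo import *
T=handT();Rm=toolR(T[:3,:3])
for d in (180,80,27): to(tf(T,[0,0,d])[0],Rm)
print(r.get_state()['q'].round(2))
```

```text
t 3.5 tcp [551.1  51.  234.2] -> dp [0.0046, 0.0287, 0.0169] rot [-0.002, 0.0, 0.001]
t 3.5 tcp [551.1  51.  234.2] -> dp [0.0047, 0.0289, 0.1169] rot [-0.002, 0.0, 0.001]
t 3.5 tcp [551.1  51.  234.2] -> dp [0.0047, 0.029, 0.1699] rot [-0.002, 0.0, 0.001]
[ 0.57  0.17 -1.11  1.87  0.72  1.2  -0.08]
```

Request:
{"fn": "arm_command", "kwargs": {"deltas": [{"hand": 1,"dp": [0.0047,0.029,0.02],"rot": [-0.002,0,0]},{"hand": 1,"dp": [0.0047,0.029,0.05],"rot": [-0.002,0,0]},{"hand": 1,"dp": [0.0047,0.029,0.08],"rot": [-0.002,0,0]},{"hand": 1,"dp": [0.0047,0.029,0.11],"rot": [-0.002,0,0]},{"hand": 1,"dp": [0.0047,0.029,0.135],"rot": [-0.002,0,0]},{"hand": 1,"dp": [0.0047,0.029,0.155],"rot": [-0.002,0,0]},{"hand": 1,"dp": [0.0047,0.029,0.168],"rot": [-0.002,0,0]},{"hand": 1,"dp": [0.0047,0.029,0.168],"rot": [-0.002,0,0]}]}}

```text
clock: 4.3
tcp_pos: [624.8, 8.5, 84.9]
orientation: [1.098, 2.413, -0.297]
ft_force: [-0.1, -0.4, 0.5]
gripper_width: 85.1
```

Run:
```python
from geo import *
T=handT();Rm=toolR(T[:3,:3])
to(tf(T,[0,0,27])[0],Rm); print(r.get_state()['ft_force'])
t=snap('top','t2');s=snap('side','s2')
def c(p,u,v): return cv2.resize(cv2.convertScaleAbs(cv2.cvtColor(p['color'],cv2.COLOR_RGB2BGR)[v:v+150,u:u+150],alpha=1.4),(400,400))
cv2.imwrite('pics/c2.png',np.hstack([c(t,260,90),c(s,230,110)]))
```

```text
t 4.3 tcp [624.8   8.5  84.9] -> dp [-0.0003, 0.0011, 0.0004] rot [-0.003, -0.001, 0.0]
[-0.13186582 -0.43288468  0.53944456]
```

View pics/c2.png

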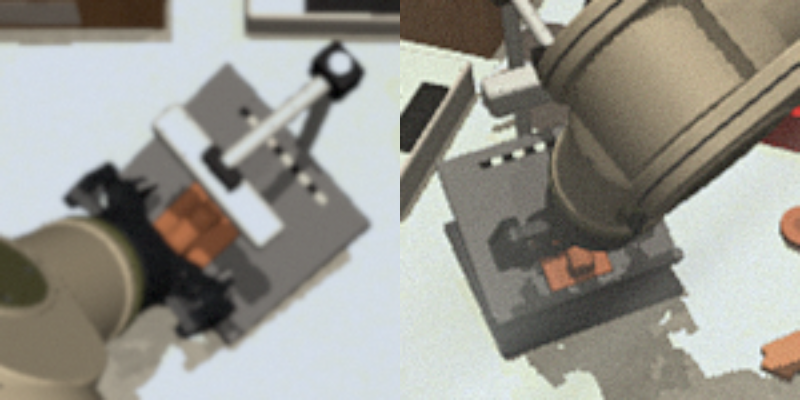

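The fingers straddle the strap (top crop about (195,225); side crop strap about (580,260)) and are clear of the lamp bar. I'll close them.

Request:
{"fn": "arm_command", "kwargs": {"deltas": [{"hand": 0.6,"dp": [0,0.001,0],"rot": [-0.003,0,0]},{"hand": 0.3,"dp": [0,0.001,0],"rot": [-0.003,0,0]},{"hand": 0.15,"dp": [0,0.001,0],"rot": [-0.003,0,0]},{"hand": 0,"dp": [0,0.001,0],"rot": [-0.003,0,0]},{"hand": 0,"dp": [0,0.001,0],"rot": [-0.003,0,0]},{"hand": 0,"dp": [0,0.001,0],"rot": [-0.003,0,0]},{"hand": 0,"dp": [0,0.001,0],"rot": [-0.003,0,0]},{"hand": 0,"dp": [0,0.001,0],"rot": [-0.003,0,0]}]}}

```text
clock: 5.2
tcp_pos: [626.3, 11.0, 87.4]
orientation: [1.094, 2.411, -0.29]
ft_force: [-2.3, 1.2, 4.9]
gripper_width: 18.9
```

Run:
```python
from geo import *
T=handT();Rm=toolR(T[:3,:3])
to(tf(T,[0,0,180])[0],Rm)
to([433,351,180],toolR(yawT(0,0,0,0.017)[:3,:3]))
print(tf(T,[0,0,180]))
```

```text
t 5.2 tcp [626.3  11.   87.4] -> dp [0.0, -0.0011, -0.1499] rot [0.004, 0.001, 0.001]
t 5.2 tcp [626.3  11.   87.4] -> dp [0.2854, 0.0789, -0.2718] rot [-0.225, 0.492, -0.849]
[[575.65013716  66.46044987 217.18457268]]
```

Request:
{"fn": "arm_command", "kwargs": {"deltas": [{"hand": 0,"dp": [0,0,-0.01],"rot": [0,0,0]},{"hand": 0,"dp": [0,0,-0.025],"rot": [0,0,0]},{"hand": 0,"dp": [0,0,-0.045],"rot": [0,0,0]},{"hand": 0,"dp": [0,0,-0.07],"rot": [0,0,0]},{"hand": 0,"dp": [0,0,-0.1],"rot": [0,0,0]},{"hand": 0,"dp": [0,0,-0.13],"rot": [0,0,0]},{"hand": 0,"dp": [0,0,-0.15],"rot": [0,0,0]},{"hand": 0,"dp": [0,0,-0.16],"rot": [0,0,0]}]}}

```text
clock: 6.0
tcp_pos: [572.7, 73.0, 228.3]
orientation: [1.091, 2.41, -0.287]
ft_force: [0.7, -0.1, -2.4]
gripper_width: 18.8
```

Run:
```python
from geo import *
Rm=toolR(yawT(0,0,0,0.017)[:3,:3])
to([500,230,200],Rm)
to([433,351,150],Rm)
print(r.get_state()['gripper_width'],r.get_state()['ft_force'],r.get_state()['q'].round(2))
```

```text
t 6.0 tcp [572.7  73.  228.3] -> dp [0.1578, 0.049, -0.0586] rot [-0.223, 0.495, -0.847]
t 6.0 tcp [572.7  73.  228.3] -> dp [0.2998, 0.0784, -0.083] rot [-0.223, 0.495, -0.847]
18.837863292802645 [ 0.74300948 -0.10215149 -2.37876837] [ 0.49  0.26 -1.1   1.82  0.81  1.24 -0.16]
```

Request:
{"fn": "arm_command", "kwargs": {"deltas": [{"hand": 0,"dp": [0.035,0.01,-0.012],"rot": [-0.028,0.062,-0.106]},{"hand": 0,"dp": [0.07,0.02,-0.024],"rot": [-0.056,0.124,-0.212]},{"hand": 0,"dp": [0.11,0.03,-0.036],"rot": [-0.084,0.186,-0.318]},{"hand": 0,"dp": [0.15,0.04,-0.05],"rot": [-0.112,0.248,-0.424]},{"hand": 0,"dp": [0.19,0.05,-0.06],"rot": [-0.14,0.31,-0.53]},{"hand": 0,"dp": [0.23,0.06,-0.07],"rot": [-0.167,0.372,-0.635]},{"hand": 0,"dp": [0.27,0.07,-0.078],"rot": [-0.195,0.434,-0.741]},{"hand": 0,"dp": [0.3,0.078,-0.083],"rot": [-0.223,0.495,-0.847]}]}}

```text
clock: 6.8
tcp_pos: [430.7, 352.6, 149.3]
orientation: [0.036, -3.138, -0.002]
ft_force: [-0.1, 1.0, -0.4]
gripper_width: 18.4
```

Run:
```python
from geo import *
Rm=toolR(yawT(0,0,0,0.017)[:3,:3])
to([433,351,100],Rm)
to([433,351,36],Rm)
print(r.get_state()['gripper_width'],r.get_state()['q'].round(2))
s=snap('side','s3'); t=snap('top','t3')
def c(p,u,v): return cv2.resize(cv2.convertScaleAbs(cv2.cvtColor(p['color'],cv2.COLOR_RGB2BGR)[v:v+200,u:u+200],alpha=1.4),(400,400))
cv2.imwrite('pics/c3.png',np.hstack([c(t,80,140),c(s,220,200)]))
```

```text
t 6.8 tcp [430.7 352.6 149.3] -> dp [-0.0024, -0.0017, 0.0493] rot [0.001, -0.003, 0.006]
t 6.8 tcp [430.7 352.6 149.3] -> dp [-0.0026, -0.0018, 0.1133] rot [0.001, -0.003, 0.006]
18.395761257530268 [ 0.23  0.61 -1.3   1.71  0.61  1.3   0.39]
```

View pics/c3.png

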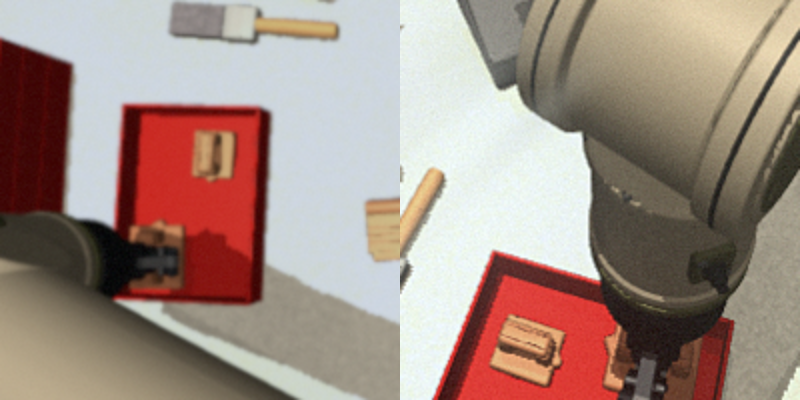

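Request:
{"fn": "arm_command", "kwargs": {"deltas": [{"hand": 0,"dp": [0,0,0.02],"rot": [0,0,0.006]},{"hand": 0,"dp": [0,0,0.045],"rot": [0,0,0.006]},{"hand": 0,"dp": [0,0,0.07],"rot": [0,0,0.006]},{"hand": 0,"dp": [0,0,0.09],"rot": [0,0,0.006]},{"hand": 0,"dp": [0,0,0.1],"rot": [0,0,0.006]},{"hand": 0,"dp": [0,0,0.106],"rot": [0,0,0.006]},{"hand": 0,"dp": [0,0,0.11],"rot": [0,0,0.006]},{"hand": 0,"dp": [0,0,0.11],"rot": [0,0,0.006]}]}}

```text
clock: 7.7
tcp_pos: [430.0, 353.0, 38.4]
orientation: [0.027, -3.135, -0.003]
ft_force: [-0.4, 0.0, -1.2]
gripper_width: 18.9
```

Request:
{"fn": "arm_command", "kwargs": {"deltas": [{"hand": 0,"dp": [0,0,0.001],"rot": [0,0,0]},{"hand": 0,"dp": [0,0,0.002],"rot": [0,0,0]},{"hand": 0,"dp": [0,0,0.003],"rot": [0,0,0]},{"hand": 0,"dp": [0,0,0.0035],"rot": [0,0,0]},{"hand": 0,"dp": [0,0,0.004],"rot": [0,0,0]},{"hand": 0,"dp": [0,0,0.0045],"rot": [0,0,0]},{"hand": 0,"dp": [0,0,0.005],"rot": [0,0,0]},{"hand": 0,"dp": [0,0,0.005],"rot": [0,0,0]}]}}

```text
clock: 8.5
tcp_pos: [429.9, 353.0, 34.3]
orientation: [0.027, -3.136, -0.002]
ft_force: [-4.0, -5.1, 13.1]
gripper_width: 18.6
```

Request:
{"fn": "arm_command", "kwargs": {"deltas": [{"hand": 0,"dp": [0,0,-0.0005],"rot": [0,0,0]},{"hand": 0.15,"dp": [0,0,-0.0005],"rot": [0,0,0]},{"hand": 0.3,"dp": [0,0,-0.0005],"rot": [0,0,0]},{"hand": 0.45,"dp": [0,0,-0.0005],"rot": [0,0,0]},{"hand": 0.6,"dp": [0,0,-0.0005],"rot": [0,0,0]},{"hand": 0.6,"dp": [0,0,-0.01],"rot": [0,0,0]},{"hand": 0.6,"dp": [0,0,-0.03],"rot": [0,0,0]},{"hand": 0.6,"dp": [0,0,-0.06],"rot": [0,0,0]}]}}

```text
clock: 9.3
tcp_pos: [429.7, 352.7, 95.4]
orientation: [0.027, -3.134, -0.001]
ft_force: [-0.2, 0.1, 0.6]
gripper_width: 51.2
```

Run:
```python
from geo import *
Rm=toolR(yawT(0,0,0,0.10)[:3,:3])
to([430,353,200],Rm)
to([456.8,135.8,120],Rm)
```

```text
t 9.3 tcp [429.7 352.7  95.4] -> dp [0.0004, 0.0003, -0.1046] rot [0.001, -0.007, -0.083]
t 9.3 tcp [429.7 352.7  95.4] -> dp [-0.0232, -0.2174, -0.0248] rot [0.001, -0.007, -0.083]
```

Request:
{"fn": "arm_command", "kwargs": {"deltas": [{"hand": 0.6,"dp": [0,0,-0.045],"rot": [0,0,0]},{"hand": 0.6,"dp": [0,-0.02,-0.08],"rot": [0,0,-0.01]},{"hand": 0.6,"dp": [-0.004,-0.06,-0.09],"rot": [0,0,-0.02]},{"hand": 1,"dp": [-0.008,-0.1,-0.09],"rot": [0,0,-0.04]},{"hand": 1,"dp": [-0.012,-0.14,-0.08],"rot": [0,0,-0.06]},{"hand": 1,"dp": [-0.018,-0.18,-0.065],"rot": [0,-0.007,-0.083]},{"hand": 1,"dp": [-0.023,-0.2174,-0.045],"rot": [0,-0.007,-0.083]},{"hand": 1,"dp": [-0.023,-0.2174,-0.025],"rot": [0,-0.007,-0.083]}]}}

```text
clock: 10.1
tcp_pos: [458.4, 129.8, 120.4]
orientation: [-0.144, 3.137, -0.004]
ft_force: [0.1, 0.0, -0.0]
gripper_width: 85.7
```

Run:
```python
from geo import *
Rm=toolR(yawT(0,0,0,0.10)[:3,:3])
to([456.8,135.8,60],Rm)
print(r.get_state()['q'].round(2))
s=snap('side','s4'); t=snap('top','t4')
def c(p,u,v): return cv2.resize(cv2.convertScaleAbs(cv2.cvtColor(p['color'],cv2.COLOR_RGB2BGR)[v:v+200,u:u+200],alpha=1.4),(400,400))
cv2.imwrite('pics/c4.png',np.hstack([c(t,110,140),c(s,220,200)]))
```

```text
t 10.1 tcp [458.4 129.8 120.4] -> dp [0.0011, 0.0063, 0.0604] rot [-0.002, 0.001, -0.008]
[ 0.82  0.47 -1.39  1.94  0.51  1.16  0.89]
```

View pics/c4.png

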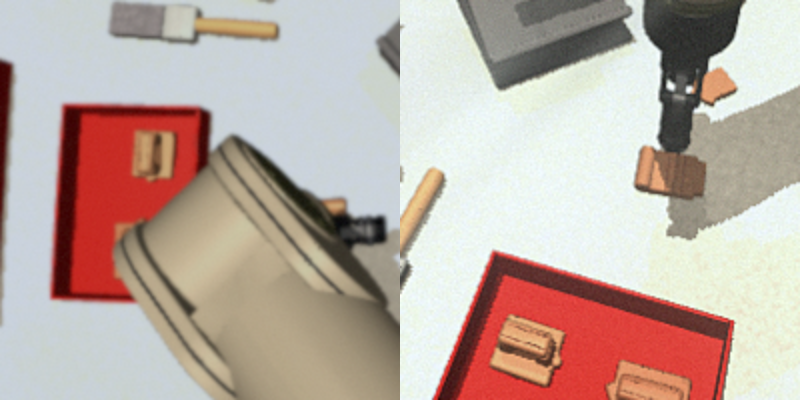

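Request:
{"fn": "arm_command", "kwargs": {"deltas": [{"hand": 1,"dp": [0.001,0.006,0.01],"rot": [-0.002,0,-0.008]},{"hand": 1,"dp": [0.001,0.006,0.025],"rot": [-0.002,0,-0.008]},{"hand": 1,"dp": [0.001,0.006,0.04],"rot": [-0.002,0,-0.008]},{"hand": 1,"dp": [0.001,0.006,0.055],"rot": [-0.002,0,-0.008]},{"hand": 1,"dp": [0.001,0.006,0.068],"rot": [-0.002,0,-0.008]},{"hand": 1,"dp": [0.001,0.006,0.078],"rot": [-0.002,0,-0.008]},{"hand": 1,"dp": [0.001,0.006,0.08],"rot": [-0.002,0,-0.008]},{"hand": 1,"dp": [0.001,0.006,0.08],"rot": [-0.002,0,-0.008]}]}}

```text
clock: 11.0
tcp_pos: [454.1, 140.3, 39.4]
orientation: [0.167, -3.135, -0.003]
ft_force: [0.5, -1.0, -0.2]
gripper_width: 85.7
```

Run:
```python
from geo import *
Rm=toolR(yawT(0,0,0,0.10)[:3,:3])
to([456.8,135.8,10],Rm)
print(r.get_state()['q'].round(3))
s=r.capture('side')
print(fit([(s,(325,262,60,48))],RIM,lambda x:yawT(x[0],x[1],0,x[2]),[457,136,0.1],[4,4,.1]))
```

```text
t 11.0 tcp [454.1 140.3  39.4] -> dp [-0.0023, -0.0048, 0.0294] rot [0.002, -0.002, 0.006]
[ 0.666  0.573 -1.241  2.006  0.637  1.032  0.796]
(array([4.55740213e+02, 1.35031965e+02, 6.02204206e-02]), np.float64(0.9047091773594738))
```

Request:
{"fn": "arm_command", "kwargs": {"deltas": [{"hand": 1,"dp": [-0.0023,-0.0048,0.003],"rot": [0.002,-0.002,0.006]},{"hand": 1,"dp": [-0.0023,-0.0048,0.009],"rot": [0.002,-0.002,0.006]},{"hand": 1,"dp": [-0.0023,-0.0048,0.015],"rot": [0.002,-0.002,0.006]},{"hand": 1,"dp": [-0.0023,-0.0048,0.021],"rot": [0.002,-0.002,0.006]},{"hand": 1,"dp": [-0.0023,-0.0048,0.026],"rot": [0.002,-0.002,0.006]},{"hand": 1,"dp": [-0.0023,-0.0048,0.028],"rot": [0.002,-0.002,0.006]},{"hand": 1,"dp": [-0.0023,-0.0048,0.028],"rot": [0.002,-0.002,0.006]},{"hand": 1,"dp": [-0.0023,-0.0048,0.028],"rot": [0.002,-0.002,0.006]}]}}

```text
clock: 11.85
tcp_pos: [457.2, 136.0, 11.9]
orientation: [-0.158, 3.137, 0.0]
ft_force: [0.2, -0.3, 0.3]
gripper_width: 85.4
```

Run:
```python
from geo import *
Rm=toolR(yawT(0,0,0,0.10)[:3,:3])
to([456.8,135.8,10],Rm)
print(r.get_state()['q'].round(3),r.get_state()['ft_force'])
```

```text
t 11.85 tcp [457.2 136.   11.9] -> dp [0.0004, -0.0002, 0.0019] rot [0.0, 0.0, 0.0]
[ 0.628  0.61  -1.184  2.019  0.689  0.989  0.764] [ 0.17727815 -0.26436817  0.29967907]
```

Request:
{"fn": "arm_command", "kwargs": {"deltas": [{"hand": 0.75,"dp": [0,0,0],"rot": [0,0,0]},{"hand": 0.65,"dp": [0,0,0],"rot": [0,0,0]},{"hand": 0.55,"dp": [0,0,0],"rot": [0,0,0]},{"hand": 0.3,"dp": [0,0,0],"rot": [0,0,0]},{"hand": 0,"dp": [0,0,0],"rot": [0,0,0]},{"hand": 0,"dp": [0,0,0],"rot": [0,0,0]},{"hand": 0,"dp": [0,0,0],"rot": [0,0,0]},{"hand": 0,"dp": [0,0,0],"rot": [0,0,0]}]}}

```text
clock: 12.65
tcp_pos: [457.4, 136.1, 12.4]
orientation: [-0.158, 3.137, -0.0]
ft_force: [-2.0, -1.2, 8.1]
gripper_width: 44.3
```

Run:
```python
from geo import *
Rm=toolR(yawT(0,0,0,0.10)[:3,:3])
to([456.8,135.8,10],Rm)
print(r.get_state()['ft_force'])
```

```text
t 12.65 tcp [457.4 136.1  12.4] -> dp [0.0006, -0.0002, 0.0024] rot [-0.0, 0.001, 0.0]
[-1.96267546 -1.24530768  8.11944909]
```

Request:
{"fn": "arm_command", "kwargs": {"deltas": [{"hand": 0,"dp": [0,0,-0.01],"rot": [0,0,0]},{"hand": 0,"dp": [0,0,-0.03],"rot": [0,0,0]},{"hand": 0,"dp": [0,0,-0.055],"rot": [0,0,0]},{"hand": 0,"dp": [0,0,-0.085],"rot": [0,0,0]},{"hand": 0,"dp": [0,0,-0.12],"rot": [0,0,0]},{"hand": 0,"dp": [0,0,-0.155],"rot": [0,0,0]},{"hand": 0,"dp": [0,0,-0.185],"rot": [0,0,0]},{"hand": 0,"dp": [0,0,-0.21],"rot": [0,0,0]}]}}

```text
clock: 13.45
tcp_pos: [457.1, 136.7, 224.4]
orientation: [-0.159, 3.136, -0.0]
ft_force: [-0.2, -0.4, -1.5]
gripper_width: 44.2
```

Run:
```python
from geo import *
T=restT(REST);Rm=toolR(T[:3,:3])
p=tf(T,[40,0,180])[0]; print(p); to(p,Rm)
print(r.get_state()['q'].round(3),r.get_state()['gripper_width'])
```

```text
[574.13065601  56.63593069 220.88457268]
t 13.45 tcp [457.1 136.7 224.4] -> dp [-0.1083, -0.0915, 0.0037] rot [0.25, -0.481, 0.933]
[ 0.925  0.257 -1.443  1.814  0.266  1.302  1.087] 44.249795997867054
```

Request:
{"fn": "arm_command", "kwargs": {"deltas": [{"hand": 0,"dp": [-0.013,-0.011,0],"rot": [0.03,-0.06,0.116]},{"hand": 0,"dp": [-0.027,-0.023,0],"rot": [0.062,-0.12,0.233]},{"hand": 0,"dp": [-0.04,-0.034,0],"rot": [0.094,-0.18,0.35]},{"hand": 0,"dp": [-0.054,-0.046,0],"rot": [0.125,-0.24,0.466]},{"hand": 0,"dp": [-0.068,-0.057,0],"rot": [0.156,-0.3,0.583]},{"hand": 0,"dp": [-0.082,-0.069,0.001],"rot": [0.187,-0.36,0.7]},{"hand": 0,"dp": [-0.095,-0.08,0.002],"rot": [0.219,-0.42,0.816]},{"hand": 0,"dp": [-0.108,-0.0915,0.0037],"rot": [0.25,-0.481,0.933]}]}}

```text
clock: 14.25
tcp_pos: [574.1, 56.5, 221.6]
orientation: [1.103, 2.406, -0.294]
ft_force: [-0.5, -0.9, -0.6]
gripper_width: 44.2
```

Run:
```python
from geo import *
T=restT(REST);Rm=toolR(T[:3,:3])
for d in (180,40,17): to(tf(T,[40,0,d])[0],Rm)
print(r.get_state()['q'].round(3),r.get_state()['gripper_width'])
```

```text
t 14.25 tcp [574.1  56.5 221.6] -> dp [0.0005, 0.0001, 0.0005] rot [-0.0, 0.003, -0.005]
t 14.25 tcp [574.1  56.5 221.6] -> dp [0.0009, 0.0002, 0.1405] rot [-0.0, 0.003, -0.005]
t 14.25 tcp [574.1  56.5 221.6] -> dp [0.0009, 0.0002, 0.1635] rot [-0.0, 0.003, -0.005]
[ 0.52   0.263 -1.099  1.83   0.814  1.223 -0.148] 44.1600539432468
```

Request:
{"fn": "arm_command", "kwargs": {"deltas": [{"hand": 0,"dp": [0,0,0.02],"rot": [0,0.003,-0.005]},{"hand": 0,"dp": [0,0,0.045],"rot": [0,0.003,-0.005]},{"hand": 0,"dp": [0,0,0.07],"rot": [0,0.003,-0.005]},{"hand": 0,"dp": [0,0,0.095],"rot": [0,0.003,-0.005]},{"hand": 0,"dp": [0,0,0.115],"rot": [0,0.003,-0.005]},{"hand": 0,"dp": [0,0,0.13],"rot": [0,0.003,-0.005]},{"hand": 0,"dp": [0,0,0.14],"rot": [0,0.003,-0.005]},{"hand": 0,"dp": [0,0,0.14],"rot": [0,0.003,-0.005]}]}}

```text
clock: 15.05
tcp_pos: [620.0, 2.9, 99.7]
orientation: [1.099, 2.413, -0.295]
ft_force: [0.3, 0.4, -0.2]
gripper_width: 43.9
```

Run:
```python
from ov import *
st=r.get_state()
T=restT(REST);Rm=toolR(T[:3,:3])
for x in (40,34): to(tf(T,[x,0,13])[0],Rm)
t=r.capture('top');s=r.capture('side')
# predicted sherd pose from tool
C=R.from_rotvec(st['orientation']).as_matrix(); H=np.eye(4);H[:3,:3]=toolR(C); H[:3,3]=st['tcp_pos']+C@[0,0,12.4]
L=np.linalg.inv(T)@H; print('sherd in rest',L[:3,3].round(1))
iR=np.linalg.inv(H)
B=[tf(iR@T,b) for b in [box(0,140,-85,85,-1,0),box(-10,0,-85,85,0,14)]]
overlay([(t,(290,120,90,67),H,RIM),(s,(250,160,90,67),H,RIM),(t,(280,100,130,97),H,B+RIM),(s,(230,130,130,97),H,B+RIM)],'pics/o2.png')
```

```text
t 15.05 tcp [620.    2.9  99.7] -> dp [0.0006, 0.0008, 0.0267] rot [-0.002, -0.001, -0.0]
t 15.05 tcp [620.    2.9  99.7] -> dp [0.0066, 0.0008, 0.0267] rot [-0.002, -0.001, -0.0]
sherd in rest [40.6 -0.7 27.3]
```

View pics/o2.png

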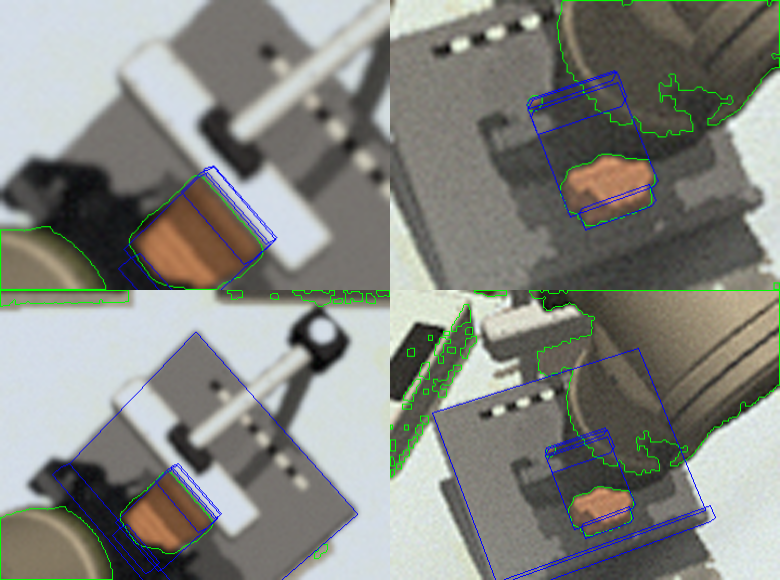

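The sherd in hand matches its predicted outline in both views (rim up, aligned with the board). I'll lower it to the board just above the ledge.

Request:
{"fn": "arm_command", "kwargs": {"deltas": [{"hand": 0,"dp": [0.001,0.001,0.005],"rot": [-0.002,0,0]},{"hand": 0,"dp": [0.002,0.001,0.01],"rot": [-0.002,0,0]},{"hand": 0,"dp": [0.002,0.001,0.015],"rot": [-0.002,0,0]},{"hand": 0,"dp": [0.002,0.001,0.019],"rot": [-0.002,0,0]},{"hand": 0,"dp": [0.002,0.001,0.022],"rot": [-0.002,0,0]},{"hand": 0,"dp": [0.002,0.001,0.024],"rot": [-0.002,0,0]},{"hand": 0,"dp": [0.002,0.001,0.025],"rot": [-0.002,0,0]},{"hand": 0,"dp": [0.002,0.001,0.025],"rot": [-0.002,0,0]}]}}

```text
clock: 15.95
tcp_pos: [628.3, -3.5, 78.4]
orientation: [1.097, 2.411, -0.291]
ft_force: [0.4, 0.7, -0.9]
gripper_width: 43.9
```

```bash
cat > chk.py <<'E'
from geo import *
st=r.get_state();T=restT(REST);Rm=toolR(T[:3,:3])
to(tf(T,[34,0,12.4])[0],Rm)
print('tcp in rest',tf(np.linalg.inv(T),st['tcp_pos']).round(2),'force in rest',(T[:3,:3].T@st['ft_force']).round(1),st['gripper_width'])
E
python3 chk.py
```

```text
t 15.95 tcp [628.3  -3.5  78.4] -> dp [0.0049, -0.0013, 0.0038] rot [0.002, -0.0, -0.0]
tcp in rest [[38.85  1.3  16.18]] force in rest [-0.7  0.8 -0.6] 43.94766040699477
```

Now I'll seat it on the board with small steps.

Request:
{"fn": "arm_command", "kwargs": {"deltas": [{"hand": 0,"dp": [0,-0.001,0.001],"rot": [0.002,0,0]},{"hand": 0,"dp": [0,-0.0013,0.002],"rot": [0.002,0,0]},{"hand": 0,"dp": [0,-0.0013,0.003],"rot": [0.002,0,0]},{"hand": 0,"dp": [0,-0.0013,0.0035],"rot": [0.002,0,0]},{"hand": 0,"dp": [0,-0.0013,0.004],"rot": [0.002,0,0]},{"hand": 0,"dp": [0,-0.0013,0.0045],"rot": [0.002,0,0]},{"hand": 0,"dp": [0,-0.0013,0.0045],"rot": [0.002,0,0]},{"hand": 0,"dp": [0,-0.0013,0.0045],"rot": [0.002,0,0]}]}}

```text
clock: 16.75
tcp_pos: [628.6, -5.8, 75.0]
orientation: [1.097, 2.411, -0.294]
ft_force: [-5.1, 1.1, 5.7]
gripper_width: 44.2
```

```bash
python3 chk.py
```

```text
t 16.75 tcp [628.6  -5.8  75. ] -> dp [0.0048, -0.0, -0.0002] rot [0.0, 0.0, -0.0]
tcp in rest [[3.883e+01 3.000e-02 1.222e+01]] force in rest [-0.8 -3.1  7. ] 44.23627585947846
```

Request:
{"fn": "arm_command", "kwargs": {"deltas": [{"hand": 0,"dp": [0.001,0,-0.0003],"rot": [0,0,0]},{"hand": 0,"dp": [0.002,0,-0.0003],"rot": [0,0,0]},{"hand": 0,"dp": [0.003,0,-0.0003],"rot": [0,0,0]},{"hand": 0,"dp": [0.0035,0,-0.0003],"rot": [0,0,0]},{"hand": 0,"dp": [0.004,0,-0.0003],"rot": [0,0,0]},{"hand": 0,"dp": [0.0045,0,-0.0003],"rot": [0,0,0]},{"hand": 0,"dp": [0.0045,0,-0.0003],"rot": [0,0,0]},{"hand": 0,"dp": [0.0045,0,-0.0003],"rot": [0,0,0]}]}}

```text
clock: 17.55
tcp_pos: [626.2, -3.2, 73.3]
orientation: [1.097, 2.411, -0.294]
ft_force: [1.7, -3.0, -0.1]
gripper_width: 44.2
```

```bash
python3 chk.py
```

```text
t 17.55 tcp [626.2  -3.2  73.3] -> dp [0.0009, 0.0, 0.0001] rot [0.0, 0.001, -0.0]
tcp in rest [[ 3.487e+01 -1.000e-02  1.249e+01]] force in rest [ 2.8 -0.7 -1.8] 44.22573755638851
```

Request:
{"fn": "arm_command", "kwargs": {"deltas": [{"hand": 0,"dp": [0.0005,0,0],"rot": [0,0,0]},{"hand": 0,"dp": [0.001,0,0],"rot": [0,0,0]},{"hand": 0,"dp": [0.0015,0,0],"rot": [0,0,0]},{"hand": 0,"dp": [0.0018,0,0.0002],"rot": [0,0,0]},{"hand": 0,"dp": [0.002,0,0.0004],"rot": [0,0,0]},{"hand": 0,"dp": [0.002,0,0.0005],"rot": [0,0,0]},{"hand": 0,"dp": [0.002,0,0.0005],"rot": [0,0,0]},{"hand": 0,"dp": [0.002,0,0.0005],"rot": [0,0,0]}]}}

```text
clock: 18.35
tcp_pos: [626.3, -3.2, 73.1]
orientation: [1.098, 2.407, -0.296]
ft_force: [2.0, -5.0, 6.1]
gripper_width: 44.0
```

```bash
python3 chk.py
```

```text
t 18.35 tcp [626.3  -3.2  73.1] -> dp [0.0008, -0.0, -0.0001] rot [-0.0, 0.004, -0.002]
tcp in rest [[3.481e+01 2.000e-02 1.232e+01]] force in rest [ 7.4 -1.8  2.7] 43.97148154351438
```

Request:
{"fn": "arm_command", "kwargs": {"deltas": [{"hand": 0.52,"dp": [0,0,0],"rot": [0,0,0]},{"hand": 0.54,"dp": [0,0,0],"rot": [0,0,0]},{"hand": 0.58,"dp": [0,0,0],"rot": [0,0,0]},{"hand": 0.64,"dp": [0,0,0],"rot": [0,0,0]},{"hand": 0.7,"dp": [0,0,0],"rot": [0,0,0]},{"hand": 0.8,"dp": [0,0,0],"rot": [0,0,0]},{"hand": 0.8,"dp": [0,0,-0.003],"rot": [0,0,0]},{"hand": 0.8,"dp": [0,0,-0.008],"rot": [0,0,0]}]}}

```text
clock: 19.15
tcp_pos: [623.4, -0.1, 80.0]
orientation: [1.098, 2.408, -0.296]
ft_force: [-0.3, -0.2, -0.0]
gripper_width: 68.1
```

Request:
{"fn": "arm_command", "kwargs": {"deltas": [{"hand": 0.8,"dp": [0,0,-0.015],"rot": [0,0,0]},{"hand": 0.8,"dp": [0,0,-0.035],"rot": [0,0,0]},{"hand": 0.8,"dp": [0,0,-0.06],"rot": [0,0,0]},{"hand": 0.8,"dp": [0,0,-0.09],"rot": [0,0,0]},{"hand": 0.8,"dp": [0,0,-0.12],"rot": [0,0,0]},{"hand": 0.8,"dp": [0,0,-0.15],"rot": [0,0,0]},{"hand": 0.8,"dp": [0,0,-0.17],"rot": [0,0,0]},{"hand": 0.8,"dp": [0,0,-0.18],"rot": [0,0,0]}]}}

```text
clock: 19.95
tcp_pos: [563.6, 70.2, 238.1]
orientation: [1.095, 2.406, -0.294]
ft_force: [0.8, 0.4, 1.0]
gripper_width: 68.3
```

Run:
```python
from geo import *
st=r.get_state();T=restT(REST);Rm=toolR(T[:3,:3])
to([420,-20,320],Rm); to([360,-200,330],Rm); print(st['q'].round(2))
```

```text
t 19.95 tcp [563.6  70.2 238.1] -> dp [-0.0187, -0.1673, -0.0843] rot [0.002, 0.006, -0.001]
t 19.95 tcp [563.6  70.2 238.1] -> dp [-0.107, -0.3308, -0.0447] rot [0.002, 0.006, -0.001]
[ 0.52  0.23 -1.12  1.82  0.78  1.25 -0.14]
```

Request:
{"fn": "arm_command", "kwargs": {"deltas": [{"hand": 0.8,"dp": [-0.005,-0.042,-0.021],"rot": [0,0,0.08]},{"hand": 0.8,"dp": [-0.01,-0.084,-0.042],"rot": [0,0,0.16]},{"hand": 0.8,"dp": [-0.015,-0.126,-0.063],"rot": [0,0,0.24]},{"hand": 0.8,"dp": [-0.019,-0.167,-0.084],"rot": [0,0,0.32]},{"hand": 0.8,"dp": [-0.04,-0.21,-0.074],"rot": [0,0,0.4]},{"hand": 0.8,"dp": [-0.06,-0.25,-0.064],"rot": [0,0,0.48]},{"hand": 0.8,"dp": [-0.08,-0.29,-0.054],"rot": [0,0,0.56]},{"hand": 0.8,"dp": [-0.107,-0.33,-0.045],"rot": [0,0,0.6]}]}}

```text
clock: 20.75
tcp_pos: [383.5, -140.4, 328.1]
orientation: [1.724, 1.965, -0.093]
ft_force: [-0.8, -0.3, 2.2]
gripper_width: 68.4
```

Run:
```python
from ov import *
T=restT(REST)
t=snap('top','t9');s=snap('side','s9')
hm=lambda x:T@yawT(x[0],x[1],0,x[2])
for nm,vw in [('top',[(t,(305,145,60,60))]),('side',[(s,(265,175,60,60))])]: print(nm,fit(vw,RIM,hm,[34,0,0.],[4,4,.1]))
H=hm([34,0,0]); B=[tf(yawT(-34,0,0,0),b) for b in [box(0,140,-85,85,-1,0),box(-10,0,-85,85,0,14)]]
overlay([(t,(290,110,120,90),H,RIM+B),(s,(235,140,120,90),H,RIM+B),(t,(130,170,190,130),H,[]),(s,(210,120,195,145),H,[])],'pics/o3.png')
rec(s,['handle_sherd','rim_sherd','foot_sherd','wall_sherd'])
```

```text
top (array([23.72754418,  0.32754261,  0.03294643]), np.float64(0.18345834177985))
side (array([ 3.51341880e+01, -3.83709418e-01,  5.32841063e-03]), np.float64(0.039879095163806555))
19 handle_sherd [440.4 344.8  18.4] 0.93
19 rim_sherd [ 448.4 -121.4   12.9] 0.64
19 rim_sherd [629.1  -2.8  68.6] 0.62
19 foot_sherd [ 446.3 -118.7   17.1] 0.64
19 foot_sherd [738.5 223.5  51.4] 0.52
19 wall_sherd [433.8  20.8   9.8] 0.67
19 wall_sherd [ 507.1 -337.9   10.5] 0.64
```

View pics/o3.png

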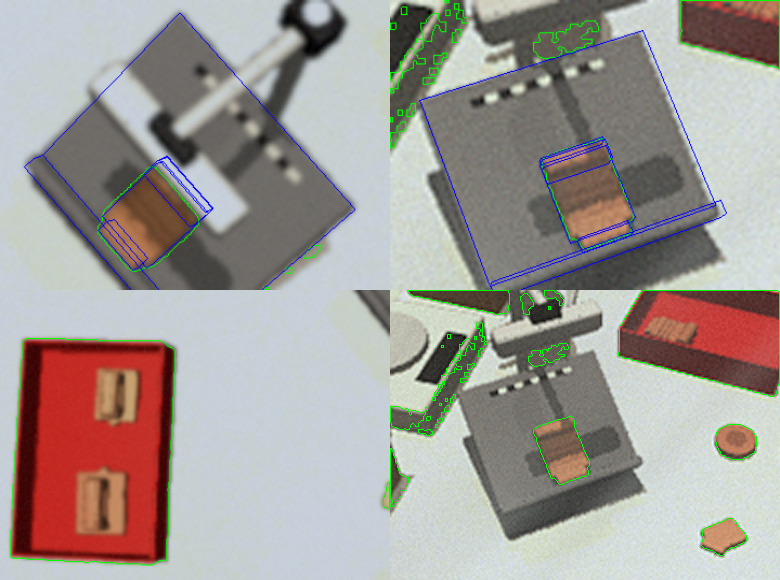

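View pics/t9.png

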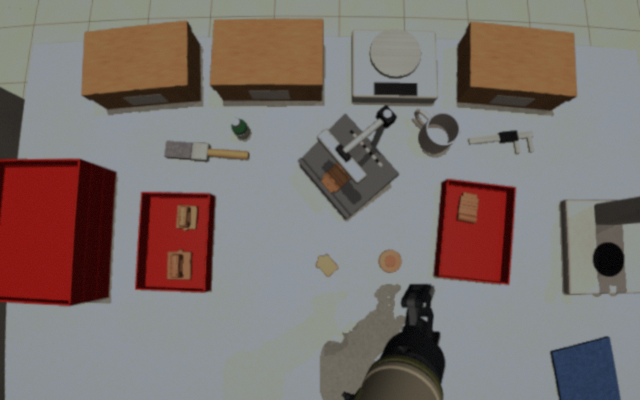

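The rim sherd lies flat, centred and level on the board (side view, lower edge against the ledge). The handle sherd is in the left tray at pixel (179,265), and nothing else has moved.

```bash
python3 -c "
from plant import r
print(r.job_done(), r.get_state()['clock'])"
```

```text
the job is handed in; nothing more can be done
the job is handed in; nothing more can be done
```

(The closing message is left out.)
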